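Pack a stool kit: set the tote divider, then load rails, block and foot

ROBOT

A 6-joint arm with a two-finger parallel gripper is mounted at the origin on the work surface. World frame = base frame: x ahead of the robot, y to its left, z up, the work surface at z = 0. Lengths are in m, angles in degrees, forces in N, time in s.
With the tool pointing down it reaches from about 0.3 to 0.775 m from the base axis. Payload 14.6 kg.
Tool frame: the origin (TCP) lies on the centre line of the jaws, within the pads' length; the fingertips stand env.finger_overhang ahead of it and the grasp point (between the pads) lies 3 mm ahead of it (env.finger_overhang is the distance from the TCP to the fingertips, in m); z points along the fingers, y is the line along which they close (so a half turn about z gives the same grasp; the last joint's range is limited). The gripper opens to 94 mm and grips with 3 to 60 N. Pads are 16 mm wide; open, the fingers measure 119 mm over their backs; the gripper's body (75 mm by 177 mm) begins 78 mm behind the grasp point.
Start: joints at [63.793, 17.183, 87.147, -0, 75.671, -3.816], TCP at [0.21, 0.509, 0.227] pointing down, gripper open.
Joint ranges: [-173.82, 173.82], [-45.26, 126.66], [13.44, 144.39], [-59.66, 239.66], [0, 175.72], [-146.38, 146.38]. Speed limits (degrees/s): [127.2, 127.2, 147.25, 180, 180, 180].

INTERFACE

Orientations are given as a 3x3 rotation matrix whose columns are the frame's x, y, z axes.
In Python, from rig import sensors, viewer, job, env gives the robot as it stands.
- The arm moves only by the shell command python3 -m pendant 'ROWS'. ROWS is JSON, a list of rows, each a list of 5 numbers: the shift along the world's x, y, z in m, then the turn about the world's z in rad, then the closure, from -1 (fully open) to 1 (shut), so that 0 is half open. In form: [[dx, dy, dz, spin, fingers], ...]. A call has 1 to 5 rows; each row shifts and turns the commanded pose from where the row before left it; what a row does not reach is not made up. A row lasts 1/12 s, in which the tool goes at most 41.7 mm and 7.16 degrees, less where a joint would pass 70% of its speed; a pose out of reach is approached as far as the arm can. A call is refused whole if a number of a shift passes 0.0417 or a number of a turn 0.125, either way. A call with a gripper value outside its range is refused whole. The fingers move at their own pace and stop on an object; the grip force is fixed at half the most. Time passes only in rows, so rows that do not move let the fingers close. It gives the time, the measured TCP pose, the force, the opening and the grip force at its end, in the units of the state.
- sensors.read_state(): the state, without advancing time (a new reading comes with each control period).
- viewer.capture(name): name is "scene" or "top"; returns the picture (420x560x3 uint8, blue, green, red); there is no depth.
- viewer.camera_params(name): a dict with "fx", "fy", "cx", "cy" (pixels), "view" (4x4, takes a point from world to camera coordinates). Camera axes: x right, y down, z forward; pixel columns grow to the right and rows downward; lengths in m; the calibration is good to about 2 mm. A picture is of the moment at which its call begins. camera_params takes no time and is no camera call.
- job.finish_job(): hands the job in; it is judged then, once.
The state is a dict: "clock": time; "joints": joint angles; "dq": joint speeds; "joint_efforts": joint torques, N m; "position": TCP position; "tcp_rot": TCP orientation; "wrist_force": force on the tool from outside, world axes, zero at the start; "moment": the same for the moment, N m; "opening": opening from 0.0 (shut) to 1.0 (fully open); "finger_force": force on a finger pad.
Only numpy, scipy, OpenCV 4.12 (cv2) and the standard library are available. Lean on these libraries where they do the work, as an engineer would, in place of code of your own. Each camera call takes 0.05 s, during which the arm holds its last target. There are 200 camera calls.

TASK

Pack the stool kit: slide the orange divider of the blue tote towards one end, either one, so that the two tenoned rails (one pale, one dark) can lie flat side by side on the floor of the long bay and the pale glue block flat on the floor of the short bay, and put them there. Put the screw-in foot into the red hardware bin. Leave the white offcut and the yellow tape measure where they are.

Things in the scene. Friction and masses are not known exactly. Their poses are not given: they have to be found in the camera images.
- maple_rail: pale maple stool rail, loose, lying flat on the bench: body 30 wide (x) x 130 long (y) x 20 high (z) mm with a stub tenon (18 x 15 long x 9 mm) at each end, 160 mm long overall along its y. Origin: centre of the underside. About 60 g. Take it across its 30 mm width.
- walnut_rail: dark walnut stool rail, otherwise the same as the maple rail: 30 (x) x 160 overall with tenons (y) x 20 (z) mm. Origin: centre of the underside.
- glue_block: short pale glue block with two dark screw holes in its top, loose: 64 (x) x 40 (y) x 24 (z) mm. Origin: centre of the underside. About 50 g.
- foot: screw-in adjustable stool foot standing on its black round base, stud up, loose: base 44 mm diameter x 14 mm high, above it a steel collar 20 mm diameter to 22 mm and a 10 mm stud to 50 mm height. Origin: centre of the underside, z up along the stud. About 70 g.
- tote: blue open tote, fixed to the bench: outside 150 (x) x 300 (y) x 56 (z) mm plus a 6 mm rim flange all round, inside 140 x 290 mm, walls 5 mm, floor 6 mm above the bench. Origin: centre of the underside; y runs lengthwise. It stands left or right of the parts, the red bin on the other side.
- divider: orange upright cross panel of the tote, 8 mm thick (y), as wide as the tote inside (x). It slides along the tote's y only, 70 mm at most either side of the middle, with 2 N of friction, and stays where left. Origin: centre of its lower edge, 7 mm above the bench; axes as the tote's. Panel top at 57 mm; mid-width a tab 44 (x) x 8 (y) rises to 71 mm above the bench.
- hardware_bin: red stacking bin, fixed to the bench: outside 130 (x) x 150 (y) mm, walls and floor 4 mm, back (+x) and sides 60 mm high (the sides drop towards the front), front (-x) wall 30 mm high. Origin: centre of the underside.
- offcut: white-faced board offcut without tenons, loose, a bystander to leave alone: 48 (x) x 140 (y) x 18 (z) mm. Origin: centre of the underside.
- tape_measure: yellow tape measure with a black disc on top, loose, a bystander to leave alone: 62 (x) x 56 (y) x 32 (z) mm, its hook 9 mm beyond at -x. Origin: centre of the underside.
Things that resemble listed ones, but are neither listed nor needed, are in the scene too. Several things look just like the walnut_rail: the one meant starts farthest from the robot's base.

How it is judged:
By the outcome, as a careful person would: the job done as asked, in the order asked, and still so for the second after the job is handed in, with the robot touching nothing.
It also fails if it takes over 122 s, if anything falls off the work surface, if the arm or the gripper's body presses on something with over 40 N, if the wrist force passes 120 N, or if a joint passes its speed limit or range.

## Working session

There is one attempt and no reset: what is moved stays moved. The work goes in short steps, Python scripts to look and compute and a shell command to move; the robot and the scene stay as the last step left them, time stands still between calls to the robot, and variables do not carry over. Pictures are saved under pics/ and viewed, at most 14 in all, crops included, and the job is handed in when it is done.

```bash
ls; mkdir -p pics; python3 - <<'E'
from rig import sensors, viewer, job, env
import cv2, numpy as np
for n in("top","scene"):
    im=viewer.capture(n); cv2.imwrite(f"pics/{n}0.png",im)
    p=viewer.camera_params(n); print(n,p["fx"],p["fy"],p["cx"],p["cy"]); print(np.round(p["view"],4).tolist())
s=sensors.read_state(); print(s["clock"],s["position"],np.round(s["tcp_rot"],3).tolist(),s["opening"],env.finger_overhang)
E
```

```text
pics
top 409.40540772742924 409.40540772742924 276.0869571069896 209.2599769928539
[[-0.0184, -0.9998, -0.008, 0.0202], [-0.9938, 0.0192, -0.1093, 0.4293], [0.1094, 0.0059, -0.994, 0.834], [0.0, 0.0, 0.0, 1.0]]
scene 388.56794722374264 388.56794722374264 281.1175405490885 213.88086642894362
[[0.0601, 0.9982, -0.004, -0.0315], [0.6769, -0.0437, -0.7348, -0.2858], [-0.7336, 0.0415, -0.6783, 1.2363], [0.0, 0.0, 0.0, 1.0]]
0.1 [0.20942032 0.50834669 0.22693769] [[-0.925, 0.381, -0.0], [0.381, 0.925, -0.001], [0.0, -0.001, -1.0]] 1.0008183819952003 0.022
```

View pics/top0.png

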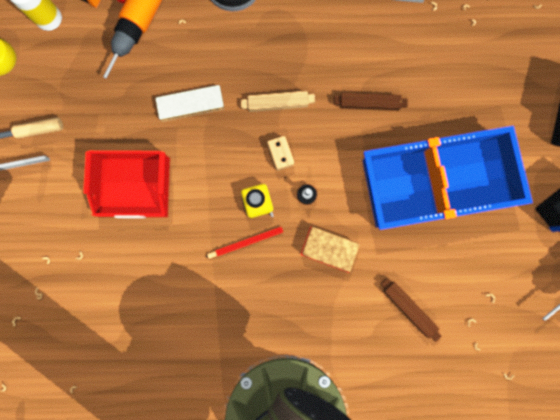

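View pics/scene0.png

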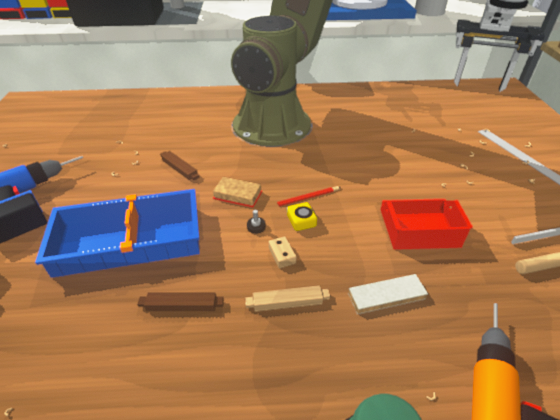

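Candidates in the top view:
- Walnut rail: (370,100), far, and (410,308), near the base. I take the far one.
- Maple rail: (278,100), tenoned. The white offcut at (190,102) has no tenons.
- Glue block: (280,152), with two holes. The cork-like block at (331,249) is a decoy.
- Foot: (307,194).
- Divider: (440,178), in the tote at (447,178).
- Red bin: (128,184).

```bash
cat > h.py <<'E'
from rig import sensors, viewer, job, env
import cv2, numpy as np
def ray(n,uv,z):
    p=viewer.camera_params(n); V=np.array(p["view"]); R,t=V[:3,:3],V[:3,3]
    d=R.T@np.array([(uv[0]-p["cx"])/p["fx"],(uv[1]-p["cy"])/p["fy"],1]); c=-R.T@t
    return (c+d*(z-c[2])/d[2])[:2]
def biggest(mask,box):
    m=np.zeros_like(mask); x0,y0,x1,y1=box; m[y0:y1,x0:x1]=mask[y0:y1,x0:x1]
    cs,_=cv2.findContours(m,cv2.RETR_EXTERNAL,cv2.CHAIN_APPROX_NONE); return max(cs,key=cv2.contourArea)
def rect(cnt,z,n="top"):
    w=np.array([ray(n,q,z) for q in cnt.reshape(-1,2).astype(float)]).astype(np.float32)*1000
    b=cv2.boxPoints(cv2.minAreaRect(w)); e=[b[1]-b[0],b[2]-b[1]]; e.sort(key=np.linalg.norm)
    a=np.degrees(np.arctan2(e[1][1],e[1][0]))%180
    return np.round(b.mean(0),1),np.round([np.linalg.norm(e[1]),np.linalg.norm(e[0])],1),round(float(a),1)
E
cat > m.py <<'E'
from h import *
im=cv2.imread("pics/top0.png"); hsv=cv2.cvtColor(im,cv2.COLOR_BGR2HSV); H,S,V=[hsv[...,i].astype(int) for i in range(3)]
u=lambda m:(m*255).astype(np.uint8)
for y,x in((100,278),(100,370),(152,272),(122,278),(60,278)): print((x,y),hsv[y,x],end=" ")
print()
dark=u(V<105); pale=u((V>195)&(S<140)); blue=u((H>100)&(H<125)&(S>120)); org=u((H>5)&(H<18)&(S>215)&(V>180)); red=u(((H<4)|(H>174))&(S>180))
for nm,m,box,z in(("walnut",dark,(325,80,415,120),.012),("maple",pale,(232,82,325,118),.012),("glue",pale,(258,128,302,175),.02),("tote",blue,(350,115,536,235),.056),("div",org,(420,130,462,222),.06),("bin",red,(75,140,180,225),.05),("foot",dark,(290,178,322,210),.01)):
    c=biggest(m,box)
    if nm=="tote": c=np.vstack([c,biggest(blue,(350,115,428,235))])
    print(nm,cv2.boundingRect(c),*rect(c,z))
cr=np.hstack([cv2.resize(im[75:215,230:420],None,fx=4,fy=4,interpolation=cv2.INTER_CUBIC)]); cv2.imwrite("pics/crop1.png",cr)
E
python3 m.py
```

```text
(278, 100) [ 20 109 236] (370, 100) [ 11 166 120] (272, 152) [ 21 103 244] (278, 122) [ 14 166 187] (278, 60) [ 14 166 181] 
walnut (332, 92, 68, 18) [ 654.6 -184.7] [147.4  33.5] 73.4
maple (241, 91, 74, 19) [671.2   4.5] [160.7  36.7] 91.3
glue (268, 136, 27, 34) [551.8  -0.8] [68.2 40.7] 17.9
tote (363, 126, 169, 103) [ 486.1 -333.3] [318.  163.2] 98.7
div (430, 145, 20, 67) [ 484.1 -319. ] [136.9  11. ] 8.3
bin (84, 151, 85, 66) [486.4 318.7] [172.6 134.9] 88.8
foot (297, 184, 20, 20) [462.2 -52.8] [40.9 39.6] 43.5
```

View pics/crop1.png

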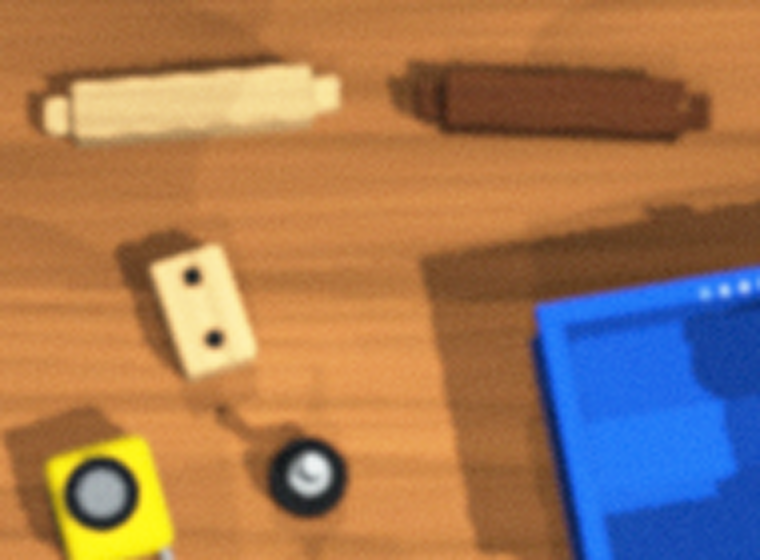

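The crop shows the tenoned pale rail (body centre about px 277.8,101.2), the far tenoned walnut rail (370.3,101), the two-hole block and the foot. The choices hold. Next I turn the corner readings into poses and plan the divider.

```bash
python3 - <<'E'
from h import *
c=lambda u,v:(230+u/4-.375,75+v/4-.375)
def q(nm,pts,z):
    w=np.array([ray("top",c(*p),z) for p in pts])*1000; e=(w[1]-w[0])+(w[2]-w[3])
    print(nm,w.mean(0).round(1),"len",np.round(np.linalg.norm(e)/2,1),"wid",np.round(np.linalg.norm(w[3]+w[2]-w[0]-w[1])/2,1),"ang",np.degrees(np.arctan2(e[1],e[0])).round(1))
q("maple",[(72,85),(310,68),(310,125),(72,138)],.02)
q("walnut",[(445,68),(685,78),(676,136),(442,130)],.02)
q("glue",[(150,265),(188,380),(256,352),(218,245)],.024)
print("stud top",ray("top",c(312,473),.05)*1000,"base",ray("top",c(308,478),.014)*1000)
t=np.array([486,-333.3]); 
im=cv2.imread("pics/top0.png"); h=cv2.cvtColor(im,cv2.COLOR_BGR2HSV)
m=cv2.inRange(h,(5,215,180),(18,255,255)); ys,xs=np.where(m[130:222,425:460]>0)
for a,b in((138,150),(150,205),(205,220)):
    k=(ys+130>=a)&(ys+130<b); print(a,b,xs[k].mean()+425,ys[k].mean()+130)
cv2.imwrite("pics/crop2.png",cv2.resize(im[115:240,350:540],None,fx=4,fy=4,interpolation=cv2.INTER_CUBIC))
E
```

```text
maple [666.7   4.9] len 129.2 wid 30.9 ang -87.5
walnut [ 662.9 -195.6] len 127.9 wid 33.9 ang -93.2
glue [551.4   0.7] len 63.6 wid 38.4 ang -162.6
stud top [459.00865956 -52.96604893] base [461.73748419 -53.38204304]
138 150 431.6 143.32
150 205 439.8205128205128 176.9230769230769
205 220 446.1363636363636 209.45454545454544
```

View pics/crop2.png

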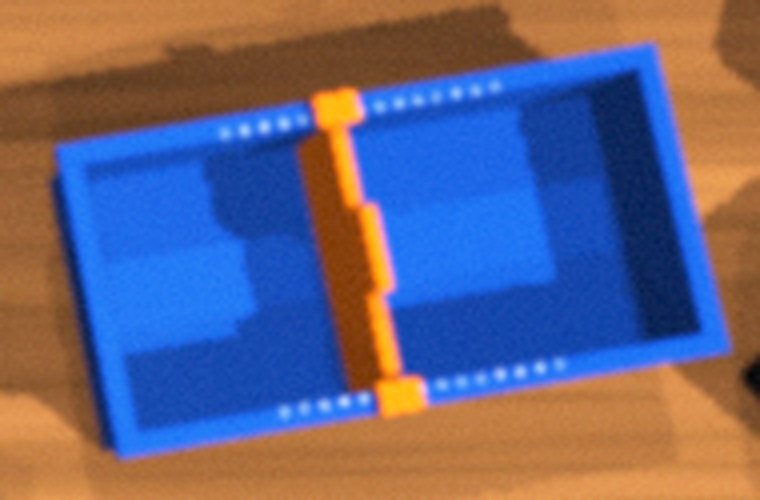

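The tote's rim corners are at crop (58,145), (655,43), (730,352) and (120,458). The divider tab centre is at about (377,248), the clips at (336,108) and (402,396). The left bay is the shorter one, so I slide the divider left (+y).

```bash
python3 - <<'E'
from h import *
c=lambda u,v:(350+u/4-.375,115+v/4-.375)
w=np.array([ray("top",c(*p),.056) for p in((58,145),(655,43),(730,352),(120,458))])*1000
print(w.round(1).tolist(),w.mean(0)); e=(w[0]-w[1]+w[3]-w[2])/2;f=(w[0]-w[3]+w[1]-w[2])/2
a=np.degrees(np.arctan2(e[1],e[0]));b=np.degrees(np.arctan2(f[1],f[0]));print(np.linalg.norm(e),np.linalg.norm(f),a,b)
y=e/np.linalg.norm(e);t=w.mean(0)
for p,z in(((377,248),.071),((336,108),.058),((402,396),.058)):
    d=ray("top",c(*p),z)*1000; print(d,"off",(d-t)@y,"x",(d-t)@np.array([y[1],-y[0]]))
def loc(x,yy): return t+yy*y+x*np.array([y[1],-y[0]])
s=sensors.read_state();print("tcp",s["position"]*1000)
for n,x,yy in(("railA",33,-52),("railB",-33,-52),("glue",0,94)): print(n,loc(x,yy))
E
```

```text
[[542.5, -170.2], [589.7, -478.1], [429.5, -502.6], [382.0, -194.5]] [ 485.94405405 -336.3364654 ]
311.58373782163744 162.20912971113668 98.73231495198208 8.635277936337731
[ 483.20312573 -323.11447717] off 13.48484757364627 x -0.7018167315470643
[ 558.4189442  -312.17083123] off 12.882500981599417 x 75.30357724205388
[ 410.27606955 -336.16867721] off 11.65362871889281 x -74.76539954673727
tcp [209.4203202  508.34668821 226.93769441]
railA [ 526.45608392 -382.72369895]
railB [ 461.22112832 -392.74370734]
glue [ 471.67313301 -243.4260741 ]
```

```bash
python3 -m pendant '[[0.0114,-0.0346,0,-0.1083,-1],[0.0114,-0.0346,0,-0.1083,-1],[0.0114,-0.0346,0,-0.1083,-1],[0.0114,-0.0346,0,-0.1083,-1],[0.0114,-0.0346,0,-0.1083,-1]]'
python3 -m pendant '[[0.0114,-0.0346,0,-0.1083,-1],[0.0114,-0.0346,0,-0.1083,-1],[0.0114,-0.0346,0,-0.1083,-1],[0.0114,-0.0346,0,-0.1083,-1],[0.0114,-0.0346,0,-0.1083,-1]]'
```

```text
clock: 0.52
position: [0.2665, 0.3338, 0.2271]
tcp_rot: [[-0.592, 0.806, -0.0], [0.806, 0.592, -0.0], [-0.0, -0.0, -1.0]]
wrist_force: [0.8, 0.1, -0.1]
opening: 1.002
finger_force: 0.0
clock: 0.93
position: [0.3234, 0.1609, 0.2274]
tcp_rot: [[-0.092, 0.996, 0.0], [0.996, 0.092, 0.0], [0.0, 0.0, -1.0]]
wrist_force: [0.6, 0.2, 0.0]
opening: 0.999
finger_force: 0.0
```

```bash
python3 -m pendant '[[0.0114,-0.0346,0,-0.1083,0.2],[0.0114,-0.0346,0,-0.1083,0.2],[0.0114,-0.0346,0,-0.1083,0.2],[0.0114,-0.0346,0,-0.1083,0.2],[0.0114,-0.0346,0,-0.1083,0.2]]' >/dev/null
python3 -m pendant '[[0.0114,-0.0346,0,-0.1083,0.2],[0.0114,-0.0346,0,-0.1083,0.2],[0.0114,-0.0346,0,-0.1083,0.2],[0.0114,-0.0346,0,-0.1083,0.2],[0.0114,-0.0346,-0.01,-0.1083,0.2]]' >/dev/null
python3 -m pendant '[[0.0114,-0.0346,-0.01,-0.1083,0.2],[0.0114,-0.0346,-0.01,-0.1083,0.2],[0.0114,-0.0346,-0.01,-0.1083,0.2],[0.0114,-0.0346,-0.01,-0.1083,0.2],[0,0,-0.02,0,0.2]]'
```

```text
clock: 2.18
position: [0.4841, -0.327, 0.1575]
tcp_rot: [[0.99, 0.141, 0.002], [0.141, -0.99, -0.002], [0.002, 0.002, -1.0]]
wrist_force: [0.1, 0.7, -0.1]
opening: 0.401
finger_force: 0.0
```

```bash
python3 -m pendant '[[0,0.004,-0.03,0,0.2],[0,0,-0.03,0,0.2],[0,0,-0.015,0,0.2],[0,0,0,0,0.2],[0,0,0,0,1]]'
python3 -m pendant '[[0,0,0,0,1],[0,0,0,0,1],[0,0,0,0,1],[0,0,0,0,1],[0,0,0,0,1]]'
```

```text
clock: 2.6
position: [0.4829, -0.3178, 0.0822]
tcp_rot: [[0.989, 0.151, -0.001], [0.151, -0.989, 0.001], [-0.001, -0.001, -1.0]]
wrist_force: [0.6, 0.0, 0.1]
opening: 0.361
finger_force: 0.0
clock: 3.02
position: [0.4837, -0.3184, 0.0837]
tcp_rot: [[0.989, 0.151, 0.002], [0.151, -0.989, -0.002], [0.002, 0.002, -1.0]]
wrist_force: [-1.1, -2.0, 6.1]
opening: 0.082
finger_force: 30.0
```

```bash
python3 -m pendant '[[-0.001,0.005,0,0,1],[-0.001,0.006,0,0,1],[-0.001,0.006,0,0,1],[-0.001,0.006,0,0,1],[-0.0007,0.0045,0,0,1]]'
python3 -m pendant '[[0,0,0,0,1],[0,0,0,0,1],[0,0,0,0,0.5],[0,0,0,0,0.4],[0,0,0,0,0.4]]'
python3 -m pendant '[[0,0,0.03,0,0.2],[0,0,0.03,0,0],[0.005,0.005,0.03,0.05,0],[0.03,0.02,0,0.12,0],[0.03,0.02,0,0.12,0]]'
python3 - <<'E'
from h import *
im=viewer.capture("top"); cv2.imwrite("pics/t2.png",im)
E
```

```text
clock: 3.43
position: [0.4792, -0.2904, 0.0836]
tcp_rot: [[0.989, 0.151, 0.003], [0.151, -0.989, -0.002], [0.002, 0.002, -1.0]]
wrist_force: [2.2, -2.5, 5.9]
opening: 0.084
finger_force: 30.0
clock: 3.85
position: [0.4782, -0.2902, 0.0823]
tcp_rot: [[0.989, 0.151, -0.0], [0.151, -0.989, 0.0], [-0.0, -0.0, -1.0]]
wrist_force: [0.6, -0.6, 0.6]
opening: 0.256
finger_force: 0.0
clock: 4.27
position: [0.5442, -0.2458, 0.1747]
tcp_rot: [[0.903, 0.43, 0.003], [0.43, -0.903, -0.002], [0.002, 0.003, -1.0]]
wrist_force: [0.6, 0.1, -0.6]
opening: 0.497
finger_force: 0.0
```

View pics/t2.png

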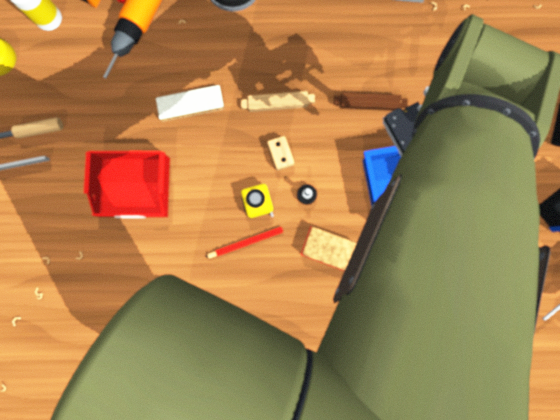

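```bash
python3 -m pendant '[[0.013,0.0055,0,0.119,-0.5],[0.013,0.0055,0,0.119,-0.5],[0.013,0.0055,0,0.119,-0.5],[0.013,0.0055,0,0.119,-0.5],[0.013,0.0055,0,0.119,-0.5]]'
python3 -m pendant '[[0.013,0.0055,-0.01,0.119,-0.5],[0.013,0.0055,-0.02,0.119,-0.5],[0.013,0.0055,-0.02,0.119,-0.5],[0.013,0.0055,-0.02,0.121,-0.5],[0,0,0,0,-0.5]]'
```

```text
clock: 4.73
position: [0.6088, -0.2175, 0.172]
tcp_rot: [[0.504, 0.864, -0.001], [0.864, -0.504, 0.0], [-0.0, -0.001, -1.0]]
wrist_force: [-0.3, -0.1, -0.1]
opening: 0.749
finger_force: 0.0
clock: 5.15
position: [0.6599, -0.1942, 0.0973]
tcp_rot: [[0.049, 0.999, -0.006], [0.999, -0.049, 0.002], [0.002, -0.007, -1.0]]
wrist_force: [-0.5, 0.2, -0.1]
opening: 0.752
finger_force: 0.0
```

```bash
python3 -m pendant '[[0.001,-0.001,-0.03,0,-0.5],[0,0,-0.025,0,-0.5],[0,0,-0.015,0,-0.5],[0,0,0,0,-0.5],[0,0,0,0,-0.5]]'
python3 -m pendant '[[0,0,-0.002,0,1],[0,0,0,0,1],[0,0,0,0,1],[0,0,0,0,1],[0,0,0,0,1]]'
```

```text
clock: 5.57
position: [0.6613, -0.1972, 0.0332]
tcp_rot: [[0.058, 0.998, -0.0], [0.998, -0.058, 0.0], [0.0, -0.0, -1.0]]
wrist_force: [0.8, 0.3, 0.6]
opening: 0.749
finger_force: 0.0
clock: 5.98
position: [0.6616, -0.1969, 0.0311]
tcp_rot: [[0.056, 0.998, 0.001], [0.998, -0.056, -0.0], [-0.0, 0.001, -1.0]]
wrist_force: [-0.1, 0.2, 0.2]
opening: 0.432
finger_force: 0.0
```

```bash
python3 -m pendant '[[0,0,-0.005,0,0.15],[0,0,0,0,0.15],[0,0,0,0,1],[0,0,0,0,1],[0,0,0,0,1]]'
python3 -m pendant '[[0,0,0,0,1],[0,0,0,0,1],[0,0,0.03,0,1],[0,0,0.03,0,1],[0,0,0.03,0,1]]'
```

```text
clock: 6.4
position: [0.6614, -0.1969, 0.0254]
tcp_rot: [[0.056, 0.998, -0.0], [0.998, -0.056, 0.0], [0.0, -0.0, -1.0]]
wrist_force: [-0.0, -0.4, -1.7]
opening: 0.316
finger_force: 30.0
clock: 6.82
position: [0.6611, -0.1968, 0.1163]
tcp_rot: [[0.056, 0.998, -0.001], [0.998, -0.056, 0.0], [0.0, -0.001, -1.0]]
wrist_force: [-0.2, -0.2, -1.0]
opening: 0.317
finger_force: 30.0
```

```bash
python3 -m pendant '[[-0.017,-0.0232,0,0.026,1],[-0.017,-0.0232,0,0.026,1],[-0.017,-0.0232,0,0.026,1],[-0.017,-0.0232,0,0.026,1],[-0.017,-0.0232,0,0.026,1]]' >/dev/null
python3 -m pendant '[[-0.017,-0.0232,0,0.026,1],[-0.017,-0.0232,0,0.026,1],[-0.017,-0.0232,0,0.026,1],[0,0,0,0,1],[0,0,0,0,1]]'
python3 - <<'E'
from h import *
cv2.imwrite("pics/s3.png",viewer.capture("scene")[150:330,0:300].repeat(2,0).repeat(2,1))
E
```

```text
clock: 7.65
position: [0.5247, -0.3834, 0.1155]
tcp_rot: [[-0.149, 0.989, 0.0], [0.989, 0.149, 0.0], [-0.0, 0.0, -1.0]]
wrist_force: [0.6, 0.4, -1.4]
opening: 0.313
finger_force: 30.0
```

View pics/s3.png

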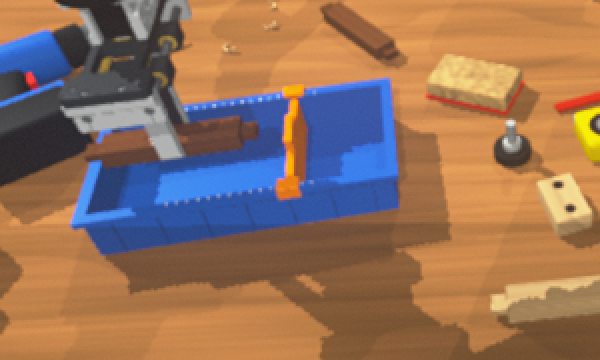

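The walnut rail hangs over the long bay: its ends are at crop (257,130) and (88,150), the divider clips at (292,91) and (288,187). I check the rail ends against the bay before lowering.

```bash
python3 - <<'E'
from h import *
t=np.array([485.9,-336.3]);y=np.array([-.152,.988]);x=np.array([y[1],-y[0]])
for u,v,z in((257,130,.101),(88,150,.101),(292,91,.058),(288,187,.058)):
    d=ray("scene",(u/2-.25,150+v/2-.25),z)*1000-t; print(d@x,d@y)
E
```

```text
33.14444016859668 26.06585226436298
27.40197561382481 -133.03106921696173
-77.13931914555143 45.81327707692484
76.46667655040872 47.77170397695586
```

```bash
python3 -m pendant '[[0,0,-0.03,0,1],[0,0,-0.03,0,1],[0,0,-0.015,0,1],[0,0,-0.0065,0,1],[0,0,0,0,1]]'
python3 -m pendant '[[0,0,0,0,1],[0,0,0,0,0.15],[0,0,0,0,0.15],[0,0,0,0,0.15],[0,0,0,0,0.15]]'
python3 -m pendant '[[0,0,0.025,0,0.15],[0,0,0.035,0,0.15],[0,0,0.035,0,0.1],[0,0.005,0.005,0,-0.3],[0.02,0.02,0,0,-0.5]]'
```

```text
clock: 8.12
position: [0.5258, -0.3812, 0.0329]
tcp_rot: [[-0.152, 0.988, -0.002], [0.988, 0.152, 0.001], [0.002, -0.001, -1.0]]
wrist_force: [-1.0, 0.4, -0.5]
opening: 0.317
finger_force: 30.0
clock: 8.53
position: [0.5256, -0.3826, 0.0345]
tcp_rot: [[-0.151, 0.988, 0.001], [0.988, 0.151, -0.001], [-0.001, 0.001, -1.0]]
wrist_force: [-0.1, 0.0, -0.4]
opening: 0.426
finger_force: 0.0
clock: 8.95
position: [0.5444, -0.3602, 0.1375]
tcp_rot: [[-0.148, 0.989, 0.004], [0.989, 0.148, -0.004], [-0.004, 0.003, -1.0]]
wrist_force: [0.8, -0.4, -0.4]
opening: 0.556
finger_force: 0.0
```

```bash
python3 -m pendant '[[0.0121,0.0362,0,-0.0108,-0.5],[0.0121,0.0362,0,-0.0108,-0.5],[0.0121,0.0362,0,-0.0108,-0.5],[0.0121,0.0362,0,-0.0108,-0.5],[0.0121,0.0362,0,-0.0108,-0.5]]' >/dev/null
python3 -m pendant '[[0.0121,0.0362,0,-0.0108,-0.5],[0.0121,0.0362,0,-0.0108,-0.5],[0.0121,0.0362,0,-0.0108,-0.5],[0.0121,0.0362,0,-0.0108,-0.5],[0.0121,0.0362,0,-0.0108,-0.5]]'
python3 -m pendant '[[0,0,-0.03,0,-0.5],[0,0,-0.03,0,-0.5],[0,0,0,0,-0.5],[0,0,0,0,-0.5]]'
```

```text
clock: 9.78
position: [0.6667, 0.0065, 0.134]
tcp_rot: [[-0.043, 0.999, 0.0], [0.999, 0.043, -0.0], [-0.0, 0.0, -1.0]]
wrist_force: [0.5, -0.1, 0.4]
opening: 0.752
finger_force: 0.0
clock: 10.12
position: [0.6658, 0.0045, 0.0732]
tcp_rot: [[-0.044, 0.999, -0.003], [0.999, 0.044, 0.0], [0.0, -0.003, -1.0]]
wrist_force: [-0.0, -0.3, 0.8]
opening: 0.75
finger_force: 0.0
```

```bash
python3 -m pendant '[[0,0,-0.025,0,-0.5],[0,0,-0.015,0,-0.5],[0,0,-0.007,0,-0.2],[0,0,0,0,0.1],[0,0,0,0,1]]'
python3 -m pendant '[[0,0,0,0,1],[0,0,0,0,1],[0,0,0,0,1],[0,0,0,0,1],[0,0,0,0,1]]'
```

```text
clock: 10.53
position: [0.6667, 0.0043, 0.0278]
tcp_rot: [[-0.043, 0.999, 0.001], [0.999, 0.043, 0.0], [-0.0, 0.001, -1.0]]
wrist_force: [0.1, -0.8, -0.3]
opening: 0.575
finger_force: 0.0
clock: 10.95
position: [0.6668, 0.0045, 0.0277]
tcp_rot: [[-0.044, 0.999, 0.001], [0.999, 0.044, -0.0], [-0.0, 0.001, -1.0]]
wrist_force: [0.5, -0.5, 4.7]
opening: 0.32
finger_force: 30.0
```

```bash
python3 -m pendant '[[0,0,0.02,0,1],[0,0,0.035,0,1],[0,0,0.035,0,1],[-0.0157,-0.0305,0.005,0.0083,1],[-0.0157,-0.0305,0,0.0083,1]]'
python3 -m pendant '[[-0.0157,-0.0305,0,0.0083,1],[-0.0157,-0.0305,0,0.0083,1],[-0.0157,-0.0305,0,0.0083,1],[-0.0157,-0.0305,0,0.0083,1],[-0.0157,-0.0305,0,0.0083,1]]'>/dev/null
python3 -m pendant '[[-0.0157,-0.0305,0,0.0083,1],[-0.0157,-0.0305,0,0.0083,1],[-0.0157,-0.0305,0,0.0083,1],[-0.0157,-0.0305,0,0.0083,1],[-0.0157,-0.0305,0,0.0083,1]]' >/dev/null
python3 -m pendant '[[-0.0157,-0.0305,0,0.0083,1],[0,0,0,0,1],[0,0,0,0,1]]'
python3 - <<'E'
from h import *
cv2.imwrite("pics/s4.png",viewer.capture("scene")[150:330,0:300].repeat(2,0).repeat(2,1))
E
```

```text
clock: 11.37
position: [0.6358, -0.0561, 0.1248]
tcp_rot: [[-0.063, 0.998, 0.005], [0.998, 0.063, -0.001], [-0.001, 0.005, -1.0]]
wrist_force: [0.2, -1.2, -2.1]
opening: 0.318
finger_force: 29.9
clock: 12.45
position: [0.4613, -0.3931, 0.1217]
tcp_rot: [[-0.148, 0.989, -0.0], [0.989, 0.148, 0.0], [0.0, -0.0, -1.0]]
wrist_force: [0.5, -0.1, -2.2]
opening: 0.311
finger_force: 29.9
```

View pics/s4.png

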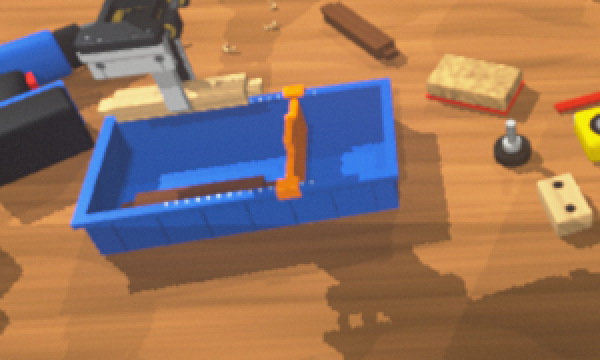

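The walnut lies in the long bay on the floor. The maple hangs level over the other half, ends at crop (262,85) and (98,103). Lowering it.

```bash
python3 -m pendant '[[0,0,-0.03,0,1],[0,0,-0.03,0,1],[0,0,-0.018,0,1],[0,0,-0.0085,0,1],[0,0,0,0,1]]'
python3 -m pendant '[[0,0,0,0,1],[0,0,0,0,0.15],[0,0,0,0,0.15],[0,0,0,0,0.15],[0,0,0,0,0.15]]'
python3 -m pendant '[[0,0,0.025,0,0.15],[0,0,0.035,0,0.15],[0,0,0.035,0,0.1],[0,0.005,0.005,0,-0.3],[0.01,0.03,0,0,-0.5]]'
```

```text
clock: 12.92
position: [0.4625, -0.3906, 0.0343]
tcp_rot: [[-0.152, 0.988, -0.002], [0.988, 0.152, 0.002], [0.002, -0.001, -1.0]]
wrist_force: [-0.2, 0.1, -0.6]
opening: 0.315
finger_force: 30.0
clock: 13.33
position: [0.4625, -0.392, 0.0359]
tcp_rot: [[-0.151, 0.988, 0.001], [0.988, 0.151, -0.001], [-0.001, 0.0, -1.0]]
wrist_force: [-0.5, 1.1, 0.1]
opening: 0.428
finger_force: 0.0
clock: 13.75
position: [0.4721, -0.3601, 0.1384]
tcp_rot: [[-0.148, 0.989, 0.004], [0.989, 0.148, -0.004], [-0.005, 0.003, -1.0]]
wrist_force: [0.5, -0.4, -0.9]
opening: 0.553
finger_force: 0.0
```

```bash
python3 -m pendant '[[0.0061,0.0275,0,-0.1092,-0.5],[0.0061,0.0275,0,-0.1092,-0.5],[0.0061,0.0275,0,-0.1092,-0.5],[0.0061,0.0275,0,-0.1092,-0.5],[0.0061,0.0275,0,-0.1092,-0.5]]' >/dev/null
python3 -m pendant '[[0.0061,0.0275,0,-0.1092,-0.5],[0.0061,0.0275,0,-0.1092,-0.5],[0.0061,0.0275,0,-0.1092,-0.5],[0.0061,0.0275,0,-0.1092,-0.5],[0.0061,0.0275,0,-0.1092,-0.5]]' >/dev/null
python3 -m pendant '[[0.0061,0.0275,0,-0.1092,-0.5],[0.0061,0.0275,0,-0.1092,-0.5],[0.0061,0.0275,0,-0.1092,-0.5],[0,0,-0.03,0,-0.5],[0,0,-0.03,0,-0.5]]' 
python3 -m pendant '[[0,0,0,0,-0.5],[0,0,0,0,-0.5]]'
```

```text
clock: 15.0
position: [0.5526, 0.0021, 0.0759]
tcp_rot: [[0.954, 0.3, 0.004], [0.3, -0.954, -0.0], [0.004, 0.001, -1.0]]
wrist_force: [0.6, -1.1, -0.1]
opening: 0.749
finger_force: 0.0
clock: 15.17
position: [0.551, 0.0006, 0.075]
tcp_rot: [[0.954, 0.298, -0.003], [0.298, -0.954, 0.0], [-0.002, -0.001, -1.0]]
wrist_force: [-0.2, -0.3, 1.3]
opening: 0.75
finger_force: 0.0
```

```bash
python3 -m pendant '[[0,0,-0.025,0,-0.5],[0,0,-0.015,0,-0.5],[0,0,-0.007,0,-0.3],[0,0,0,0,0],[0,0,0,0,1]]' >/dev/null
python3 -m pendant '[[0,0,0,0,1],[0,0,0,0,1],[0,0,0,0,1],[0,0,0,0,1],[0,0,0,0,1]]'
python3 -m pendant '[[0,0,0.02,0,1],[0,0,0.035,0,1],[0,0,0.035,0,1],[0,0,0.005,0,1],[0,0,0,0,1]]'
```

```text
clock: 16.0
position: [0.5523, 0.0004, 0.0297]
tcp_rot: [[0.954, 0.298, 0.002], [0.298, -0.954, -0.0], [0.002, 0.001, -1.0]]
wrist_force: [-1.8, -1.3, 7.1]
opening: 0.425
finger_force: 30.0
clock: 16.42
position: [0.5527, 0.0005, 0.1262]
tcp_rot: [[0.954, 0.298, 0.005], [0.298, -0.954, -0.0], [0.005, 0.002, -1.0]]
wrist_force: [-0.5, 1.1, -0.0]
opening: 0.423
finger_force: 30.0
```

```bash
python3 -m pendant '[[-0.0102,-0.03,0,-0.019,1],[-0.0102,-0.03,0,-0.019,1],[-0.0102,-0.03,0,-0.019,1],[-0.0102,-0.03,0,-0.019,1],[-0.0102,-0.03,0,-0.019,1]]' >/dev/null
python3 -m pendant '[[-0.0102,-0.03,0,-0.019,1],[-0.0102,-0.03,0,-0.019,1],[-0.0102,-0.03,0,-0.019,1],[0,0,0,0,1],[0,0,0,0,1]]'
python3 - <<'E'
from h import *
cv2.imwrite("pics/s5.png",viewer.capture("scene")[150:330,0:300].repeat(2,0).repeat(2,1))
E
```

```text
clock: 17.25
position: [0.4691, -0.2403, 0.1222]
tcp_rot: [[0.989, 0.148, -0.002], [0.148, -0.989, 0.001], [-0.001, -0.001, -1.0]]
wrist_force: [-0.4, 1.1, -1.4]
opening: 0.426
finger_force: 30.0
```

View pics/s5.png

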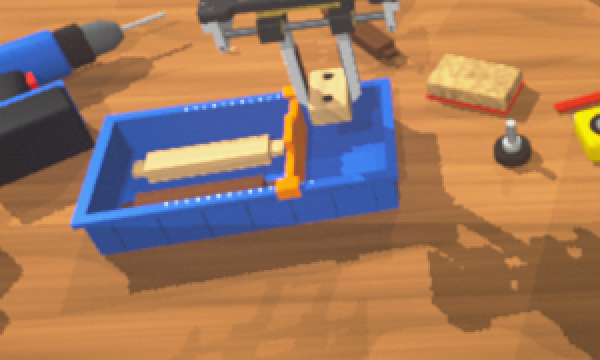

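Both rails lie in the long bay, and the block hangs over the middle of the short bay at crop (329,95). Lowering it.

```bash
python3 -m pendant '[[0,0,-0.03,0,1],[0,0,-0.03,0,1],[0,0,-0.018,0,1],[0,0,-0.008,0,1],[0,0,0,0,1]]'
python3 -m pendant '[[0,0,0,0,1],[0,0,0,0,-0.05],[0,0,0,0,-0.05],[0,0,0,0,-0.05],[0,0,0,0,-0.05]]'
python3 -m pendant '[[0,0,0.025,0,-0.05],[0,0,0.035,0,-0.05],[0,0,0.035,0,-0.05],[0,0,0.02,0,0],[0,0.03,0.01,0,0]]'
```

```text
clock: 17.72
position: [0.4698, -0.2378, 0.036]
tcp_rot: [[0.988, 0.152, -0.002], [0.152, -0.988, 0.002], [-0.002, -0.002, -1.0]]
wrist_force: [-0.1, -0.0, -1.1]
opening: 0.423
finger_force: 30.0
clock: 18.13
position: [0.4702, -0.2395, 0.0378]
tcp_rot: [[0.989, 0.15, 0.001], [0.15, -0.989, -0.0], [0.001, 0.0, -1.0]]
wrist_force: [-0.4, -0.9, 0.7]
opening: 0.529
finger_force: 0.0
clock: 18.55
position: [0.4709, -0.2124, 0.1659]
tcp_rot: [[0.989, 0.147, 0.005], [0.147, -0.989, -0.003], [0.004, 0.004, -1.0]]
wrist_force: [1.2, 0.7, -0.1]
opening: 0.501
finger_force: 0.0
```

```bash
python3 -m pendant '[[-0.002,0.0312,0,0,0],[-0.002,0.0312,0,0,0],[-0.002,0.0312,0,0,0],[-0.002,0.0312,0,0,0],[-0.002,0.0312,0,0,0]]' >/dev/null
python3 -m pendant '[[0,0,-0.03,0,0],[0,0,-0.03,0,0],[0,0,-0.03,0,0],[0,0,-0.02,0,0],[0,0,0,0,0]]'
python3 -m pendant '[[0,0,-0.002,0,0.5],[0,0,0,0,1],[0,0,0,0,1],[0,0,0,0,1],[0,0,0,0,1]]'
```

```text
clock: 19.38
position: [0.4581, -0.0531, 0.0493]
tcp_rot: [[0.989, 0.15, -0.006], [0.15, -0.989, 0.001], [-0.005, -0.002, -1.0]]
wrist_force: [-0.2, -1.3, -0.6]
opening: 0.502
finger_force: 0.0
clock: 19.8
position: [0.4604, -0.0536, 0.0514]
tcp_rot: [[0.989, 0.15, 0.002], [0.15, -0.989, -0.0], [0.001, 0.001, -1.0]]
wrist_force: [0.0, 0.1, -0.2]
opening: 0.183
finger_force: 0.0
```

```bash
python3 -m pendant '[[0,0,0,0,1],[0,0,0,0,1],[0,0,0.025,0,1],[0,0,0.035,0,1],[0,0,0.035,0,1]]'
python3 -m pendant '[[0.0025,0.0373,0,0,1],[0.0025,0.0373,0,0,1],[0.0025,0.0373,0,0,1],[0.0025,0.0373,0,0,1],[0.0025,0.0373,0,0,1]]' >/dev/null
python3 -m pendant '[[0.0025,0.0373,0,0,1],[0.0025,0.0373,0,0,1],[0.0025,0.0373,0,0,1],[0.0025,0.0373,0,0,1],[0.0025,0.0373,0,0,1]]' >/dev/null
python3 -m pendant '[[0,0,0,0,1],[0,0,0,0,1]]'
python3 - <<'E'
from h import *
cv2.imwrite("pics/s6.png",viewer.capture("scene"))
E
```

```text
clock: 20.22
position: [0.4593, -0.0534, 0.1463]
tcp_rot: [[0.989, 0.15, -0.002], [0.15, -0.989, 0.0], [-0.002, -0.001, -1.0]]
wrist_force: [0.2, -0.1, 0.2]
opening: 0.095
finger_force: 30.0
clock: 21.22
position: [0.4845, 0.3208, 0.1449]
tcp_rot: [[0.988, 0.153, -0.001], [0.153, -0.988, -0.0], [-0.001, 0.0, -1.0]]
wrist_force: [-0.1, -0.8, -1.4]
opening: 0.098
finger_force: 30.0
```

View pics/s6.png

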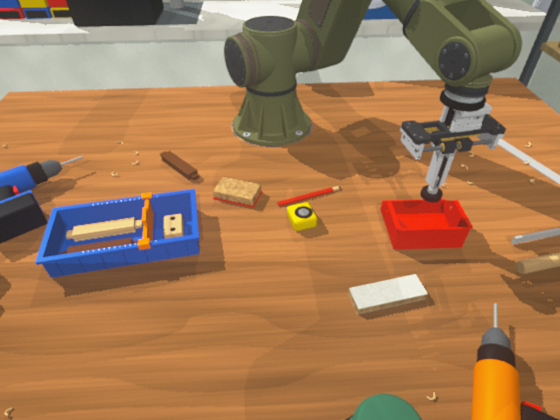

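The foot hangs from the jaws at (432,193), over the middle of the bin. The block is in the short bay at (173,225). Lowering the foot.

```bash
python3 -m pendant '[[0,0,-0.03,0,1],[0,0,-0.03,0,1],[0,0,-0.02,0,1],[0,0,-0.008,0,1],[0,0,0,0,1]]'
python3 -m pendant '[[0,0,0,0,1],[0,0,0,0,0.4],[0,0,0,0,0.3],[0,0,0,0,0.3],[0,0,0,0,0.3]]'
python3 -m pendant '[[0,0,0.025,0,0.3],[0,0,0.035,0,0.3],[0,0,0.035,0,0.3],[0,0,0.03,0,0.3],[-0.03,0.02,0,0,0.3]]'
python3 -m pendant '[[-0.035,0.015,0.01,0.08,0],[-0.035,0.015,0.01,0.08,0],[-0.035,0.015,0,0.08,0],[-0.035,0.015,0,0.08,0],[-0.035,0.015,0,0.08,0]]'
python3 -m pendant '[[0,0.035,0,0,0],[0,0.035,0,0,0],[0,0.035,0,0,0],[0,0,0,0,0],[0,0,0,0,0]]'
python3 - <<'E'
from h import *
a=viewer.capture("top");cv2.imwrite("pics/t7.png",a);cv2.imwrite("pics/s7.png",viewer.capture("scene"))
E
```

```text
clock: 21.68
position: [0.4847, 0.318, 0.0563]
tcp_rot: [[0.989, 0.149, -0.002], [0.149, -0.989, -0.001], [-0.002, 0.001, -1.0]]
wrist_force: [0.7, 1.0, -0.7]
opening: 0.096
finger_force: 30.0
clock: 22.1
position: [0.4852, 0.3196, 0.0581]
tcp_rot: [[0.989, 0.15, 0.001], [0.15, -0.989, 0.0], [0.001, -0.0, -1.0]]
wrist_force: [-0.3, 0.8, -0.3]
opening: 0.334
finger_force: 0.0
clock: 22.52
position: [0.4594, 0.3387, 0.189]
tcp_rot: [[0.989, 0.147, 0.009], [0.146, -0.989, 0.005], [0.01, -0.003, -1.0]]
wrist_force: [0.4, 1.1, 0.1]
opening: 0.347
finger_force: 0.0
clock: 22.93
position: [0.2783, 0.4149, 0.203]
tcp_rot: [[0.85, 0.527, 0.001], [0.527, -0.85, 0.001], [0.001, -0.0, -1.0]]
wrist_force: [0.8, 0.6, 0.2]
opening: 0.498
finger_force: 0.0
clock: 23.35
position: [0.2795, 0.5202, 0.2017]
tcp_rot: [[0.851, 0.525, -0.001], [0.525, -0.851, -0.001], [-0.001, 0.0, -1.0]]
wrist_force: [0.3, -1.1, -0.0]
opening: 0.499
finger_force: 0.0
```

View pics/t7.png

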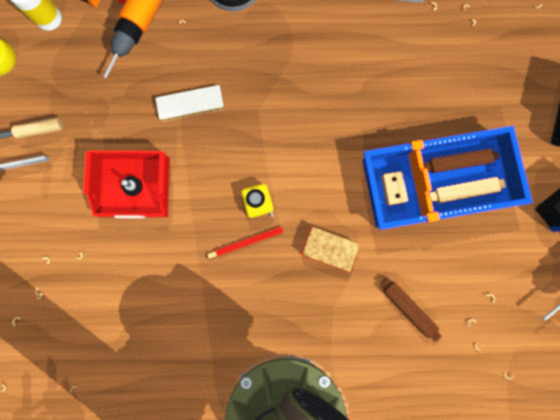

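View pics/s7.png

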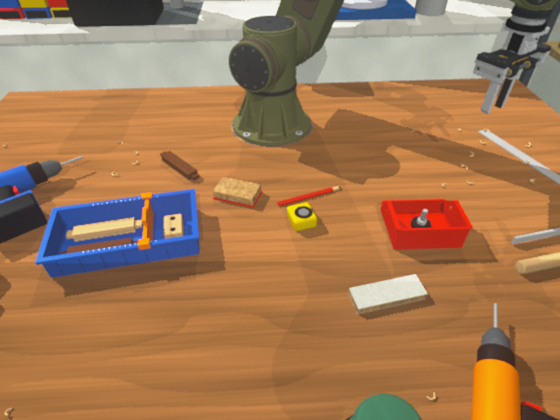

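The rails lie flat side by side at (463,160) and (467,190), the block is in the short bay at (395,188), and the foot stands in the bin at (131,185). The offcut and tape measure have not moved, and the arm is clear.

```bash
python3 -c "
from rig import job; print(job.finish_job())"
```

```text
the job is handed in; nothing more can be done
None
```

I slid the divider, laid both rails in the long bay and the glue block in the short bay, and put the foot in the red bin; the offcut and tape measure were left alone, and I handed the job in at about 23 s.

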